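# Pin the vice's drawbar into its bench receiver by feel

### The job

Pull the top drawer of the tool chest right open, take out the locking pin (not the spanner), and lock the vice's drawbar with it: the pin hole is out of sight in the receiver tube's rear face under the vice plate, so slide the pin's nose along that face until it finds the hole, then push it fully home, shoulder against the tube, and let go. Do not knock or move the spray can, the screw jar or the paint tin.

Things in the scene. Friction and masses are not known exactly. Their poses are not given: they have to be found in the camera images.
- drawer (a joint): top drawer of the black tool chest, metres pulled out along the chest's -x (towards the robot): 0 shut, 0.215 fully open (end stop). It starts 0.008 to 0.02 ajar and stays where it is left; friction about 1.5 to 3 N.
- chest: fixed black steel tool chest on the bench, 280 mm deep (x) x 320 wide (y) x 165 high; origin on the bench under the middle of its front face, -x pointing out of the drawer front. Only the top drawer moves. Inside that drawer: floor 103 mm above the bench, 290 mm wide, side walls 38 mm high above the floor, front wall 18 mm thick and 51 mm high.
- drawer_handle (a point): middle of the top drawer's aluminium bar handle: round bar 11 mm thick, 200 mm long along the chest's y, 35 mm in front of the drawer front (29 mm free behind the bar), 137 mm above the bench, 28 mm below the chest top. It can be pinched from above. The shut lower drawer has a like handle 62 mm lower.
- lock_pin: loose locking pin, 185 mm long, 0.3 to 0.5 kg, its balance point 50 mm behind the shoulder: black square grip with steel end, 26 x 26 x 105 mm, then a round steel shank 16 mm diameter, 80 mm long. Origin at the underside centre of its length; x along the pin towards the nose, axis 13 mm above the underside. It lies flat on the drawer floor, nose to the chest's -y side, in one of two rows 54 mm apart.
- pin_tip (a point): end of the pin's nose, on the axis (pin frame x = +92.5 mm). The last 14 mm of the shank taper to a flat 9 mm nose.
- pin_shoulder (a point): where shank and grip meet, on the pin's axis (pin frame x = +12.5 mm): the flat 26 x 26 mm shoulder that stops against the tube when the pin is home.
- pin_grip (a point): on the pin's axis near the rear of the square grip (pin frame x = -55 mm), 67.5 mm behind the shoulder; a gripper here clears the vice plate and the vice when the pin is home.
- spanner: loose steel spanner, 180 mm long (x), up to 38 mm wide, 8 mm thick, lying flat in the drawer in the other row, parallel to the pin; origin at its underside centre. Not needed; it may be moved.
- vice_mount: fixed bench vice on a drawbar plugged into a receiver tube bolted to the bench; origin on the bench under the tube's centre line, y along the tube, x across it, pointing away from the robot. The vice's steel base plate (x -44 to +44, y -180 to +135 mm, 75 to 85 mm above the bench) overhangs the tube by 14 mm; the vice on it is 76 mm wide, top 193 mm above the bench.
- rear_face (a point): on the rear face (towards the robot) of the dark steel receiver tube, 38 mm above the bench; axes as vice_mount. Tube 60 x 60 mm, smooth face 8 to 68 mm above the bench. The one pin hole, 19 mm diameter, runs level right through tube and drawbar along +x at this point's height, but its place along y is unknown: -35 to +35 mm from here. The flat face reaches 60 mm or more to either side.
- spray_can: loose standing spray can, 58 mm diameter, 175 mm high, origin at the centre of its foot. Must be left alone.
- screw_jar: loose standing clear jar, 68 mm diameter, 85 mm high, origin at the centre of its foot. Must be left alone.
- paint_tin: loose standing tin, 72 mm diameter, 110 mm high, origin at the centre of its foot. Must be left alone.

How it is judged (in metres and radians):
On the way, in this order (a step that is already met when the one before it is completed fails the run):
1. the drawer is pulled right open (at least 170 of its 215 mm) (value of joint drawer above 0.17 m), for 0.1 s.
2. the pin's nose is in the hidden hole (at least 15 mm inside the rear face) (x of pin_tip in the frame of rear_face above 0.015 m and z of pin_tip in the frame of rear_face between -0.01 and 0.01 m and y of pin_tip in the frame of rear_face between -0.05 and 0.05 m), for 0.1 s.
At the end, for the whole second after the job is handed in: The locking pin is in the receiver's hole from the rear, pointing through the tube (axis within 0.12 rad of the hole's), its shoulder within 6 mm of the rear face, at rest and released. The drawer may be left open (x of pin_shoulder in the frame of rear_face between -0.006 and 0.004 m and z of pin_shoulder in the frame of rear_face between -0.008 and 0.008 m and y of pin_shoulder in the frame of rear_face between -0.05 and 0.05 m and angle between the x axis of lock_pin and the x axis of vice_mount, either way round below 0.12 rad and x of pin_tip in the frame of rear_face above 0.07 m and linear speed of lock_pin below 0.01 m/s); the robot touches nothing.
It fails at once if the spray can is moved more than 25 mm or tipped (distance of spray_can from where it was at the start of the episode above 0.025 m or angle between spray_can's own z axis and vertical above 0.3 rad).
It fails at once if the screw jar is moved more than 25 mm or tipped (distance of screw_jar from where it was at the start of the episode above 0.025 m or angle between screw_jar's own z axis and vertical above 0.3 rad).
It fails at once if the paint tin is moved more than 25 mm or tipped (distance of paint_tin from where it was at the start of the episode above 0.025 m or angle between paint_tin's own z axis and vertical above 0.3 rad).
It also fails if it takes over 72 s, if anything falls off the work surface, if the arm or the gripper's body presses on something with over 40 N, if the wrist force passes 120 N, or if a joint passes its speed limit or range.

### The arm

A 7-joint arm with a two-finger parallel gripper is mounted at the origin on the work surface. World frame = base frame: x ahead of the robot, y to its left, z up, the work surface at z = 0. Lengths are in mm, angles in rad, forces in N, time in s.
With the tool pointing down it reaches from about 400 to 850 mm from the base axis. Payload 10.4 kg.
Tool frame: the origin (TCP) lies between the finger pads; the fingertips stand tips_ahead ahead of it and the grasp point (between the pads) is the TCP (tips_ahead is the distance from the TCP to the fingertips, in mm); z points along the fingers, x is the direction in which the jaws open and shut, and the axes are right-handed (so a half turn about z gives the same grasp; the last joint's range is limited). The gripper opens to 87 mm and grips with 3 to 60 N. Pads are 19 mm wide; open, the fingers measure 117 mm over their backs; the gripper's body (75 mm by 190 mm) begins 51 mm behind the grasp point.
Start: joints at [1.278, 0.332, -0.065, 1.46, 0.022, 1.35, -0.088], TCP at [166.607, -602.405, 241.576] pointing down, gripper open.
Joint ranges: [-2.6, 2.6], [-0.5, 2.12], [-1.47, 1.34], [0.16, 2.42], [-1.27, 4.41], [0.06, 2.06], [-2.6, 2.6]. Speed limits (rad/s): [2.22, 2.22, 2.79, 2.79, 3.14, 3.14, 3.14].

### API

Orientations are given as [roll, pitch, yaw] about the fixed x, y, z axes, in that order (R = Rz(yaw) Ry(pitch) Rx(roll)).
In Python, from rig import sense, read_camera, get_calibration, close_job, tips_ahead gives the robot as it stands.
- The arm moves only by the shell command python3 -m handwheel 'ROWS' [FORCE]. ROWS is JSON, a list that holds one entry, the list of rows, each a list of 7 numbers: the shift along the tool's x, y, z in mm, then the turn, a rotation vector about the tool's x, y, z in rad, then the opening in per cent of the stroke, from 0 (shut) to 100 (fully open). In form: [[[x, y, z, wx, wy, wz, grip], ...]]. A call has 1 to 12 rows; each row shifts and turns the pose as measured when the row begins, along the tool's axes as they then stand; what a row does not reach is not made up. A row lasts 1/8 s, in which the tool goes at most 62.5 mm and 10.7 degrees, less where a joint would pass 70% of its speed; a pose out of reach is approached as far as the arm can. A call is refused whole if a number of a shift passes 62.5 or a number of a turn 0.188, either way. A call with a gripper value outside its range is refused whole. The fingers move at their own pace and stop on an object; FORCE is the grip in N (left out, the last holds). Time passes only in rows, so rows that do not move let the fingers close. It gives the time, the measured TCP pose, the force and the opening at its end, in the units of the state.
- sense(): the state, without advancing time (a new reading comes with each control period).
- read_camera(name): name is "scene" or "top" or "wrist"; returns (picture, depth): 420x560x3 uint8, red, green, blue; 420x560 float32, mm along the optical axis (not along the pixel's ray), 0 where there is no reading.
- get_calibration(name): a dict with "fx", "fy", "cx", "cy" (pixels), "T" (4x4, takes a point from camera to world coordinates). Camera axes: x right, y up, looking along -z (the intrinsics and any distortion apply to the point x, -y, -z); pixel columns grow to the right and rows downward; lengths in mm; the calibration is good to about 2 mm. The wrist camera is an equidistant fisheye: a pixel r from the principal point sees the ray r / f radians off the axis. A picture is of the moment at which its call begins: read the wrist's pose just before it. get_calibration takes no time and is no camera call; for the wrist camera it gives the pose at the moment of the call.
- close_job(): hands the job in, once; it reports no verdict.
The state is a dict: "t": time; "q": joint angles; "dq": joint speeds; "joint_torque": joint torques, N m; "tcp_pos": TCP position; "tcp_rot": TCP orientation; "force": force on the tool from outside, world axes, zero at the start; "ft_torque": the same for the moment, N m; "gripper_width": finger opening in mm.
Only numpy, scipy, OpenCV 4.12 (cv2) and the standard library are available. Lean on these libraries where they do the work, as an engineer would, in place of code of your own. Each camera call takes 0.05 s, during which the arm holds its last target.

## Working session

There is one attempt and no reset: what is moved stays moved. The work goes in short steps, Python scripts to look and compute and a shell command to move; the robot and the scene stay as the last step left them, time stands still between calls to the robot, and variables do not carry over. Pictures are saved under pics/ and viewed, and the job is handed in when it is done.

```bash
ls; mkdir -p pics; python3 - <<'E'
from rig import *
import cv2
print(sense()); print(tips_ahead)
for n in ("scene","top"):
    p,d=read_camera(n); cv2.imwrite(f"pics/{n}0.png",p[:,:,::-1]); c=get_calibration(n); print(n,c)
    import numpy as np; np.save(f"pics/{n}0.npy",d); np.save(f"pics/{n}0rgb.npy",p)
E
```

```text
pics
{'t': 0.0, 'q': array([ 1.27838307,  0.33284257, -0.06467931,  1.46095393,  0.02157939,
        1.34990612, -0.08852297]), 'dq': array([ 0.00040419, -0.00025827,  0.00128813, -0.00071108,  0.00022644,
       -0.00054299, -0.00090689]), 'joint_torque': array([-1.06505853e-03, -6.23273921e+01,  2.38095748e-02, -3.89900136e+01,
       -6.14511967e-02,  3.99644079e-02,  7.18273850e-05]), 'tcp_pos': array([ 166.48581808, -602.03554747,  240.76614463]), 'tcp_rot': array([ 3.14153868e+00,  1.41447579e-03, -1.30100891e+00]), 'force': array([ 0.13798601, -0.40358405,  0.83238315]), 'ft_torque': array([-0.0083803 ,  0.00409272,  0.00483661]), 'gripper_width': 86.9755193182211}
19.0
scene {'fx': 417.44688700687254, 'fy': 417.44688700687254, 'cx': 276.19169049782323, 'cy': 205.91974239258414, 'T': array([[ 5.72673872e-01, -4.34936417e-01,  6.94892041e-01,
         1.37025783e+03],
       [ 8.19770655e-01,  2.99122251e-01, -4.88366617e-01,
        -6.29026036e+02],
       [ 4.55075516e-03,  8.49326905e-01,  5.27847609e-01,
         7.37199701e+02],
       [ 0.00000000e+00,  0.00000000e+00,  0.00000000e+00,
         1.00000000e+00]])}
top {'fx': 425.98647998030333, 'fy': 425.98647998030333, 'cx': 276.59103346701204, 'cy': 212.01663161700617, 'T': array([[ 1.48944642e-02,  9.97943418e-01, -6.23465266e-02,
         4.82909010e+02],
       [-9.99845568e-01,  1.42831918e-02, -1.02386906e-02,
        -8.00737491e+01],
       [-9.32712649e-03,  6.24893981e-02,  9.98002044e-01,
         1.38921391e+03],
       [ 0.00000000e+00,  0.00000000e+00,  0.00000000e+00,
         1.00000000e+00]])}
```

View pics/scene0.png

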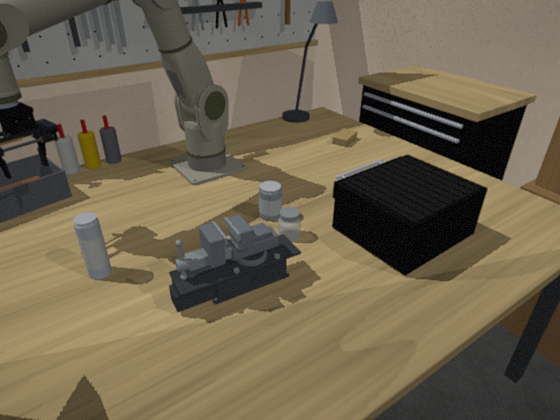

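View pics/top0.png

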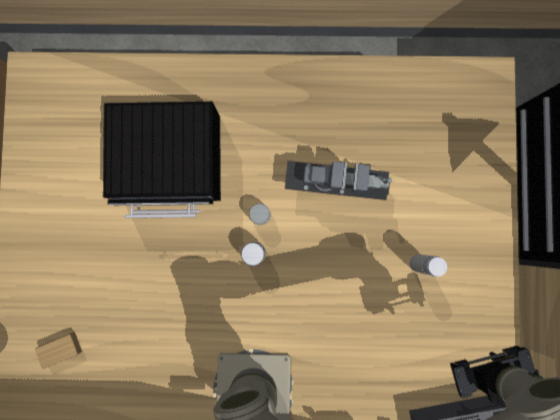

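The scene view shows the vice in the centre, the chest on the right (its handles at about (360,168)), the spray can at (93,245), and the tin and jar at (270,200) and (290,222). In the top view the chest is at (160,155) with its handle at (163,210). The vice is at (338,180), and the round objects are at (260,214), (253,254) and (430,265).

```bash
cat > h.py <<'E'
import numpy as np, cv2
from rig import *
def w(c,u,v,d):  # depth -> world
    u,v,d=map(np.asarray,(u,v,d))
    P=np.stack([(u-c['cx'])/c['fx']*d,-(v-c['cy'])/c['fy']*d,-d],-1)
    return P@c['T'][:3,:3].T+c['T'][:3,3]
def ray(c,u,v,z):
    D=c['T'][:3,:3]@np.array([(u-c['cx'])/c['fx'],-(v-c['cy'])/c['fy'],-1]); o=c['T'][:3,3]
    return o+D*(z-o[2])/D[2]
def proj(c,p):
    q=c['T'][:3,:3].T@(np.asarray(p)-c['T'][:3,3]); return c['cx']+c['fx']*q[0]/-q[2], c['cy']-c['fy']*q[1]/-q[2]
def wristray(c,u,v):
    x=u-c['cx'];y=v-c['cy'];r=np.hypot(x,y);th=r/c['fx'];s=np.sin(th)/max(r,1e-9)
    return c['T'][:3,:3]@np.array([x*s,-y*s,-np.cos(th)])
def wr(c,u,v,z):
    D=wristray(c,u,v);o=c['T'][:3,3];return o+D*(z-o[2])/D[2]
def wproj(c,p):
    q=c['T'][:3,:3].T@(np.asarray(p)-c['T'][:3,3]); th=np.arctan2(np.hypot(q[0],q[1]),-q[2]);ph=np.hypot(q[0],q[1])
    return c['cx']+c['fx']*th*q[0]/ph, c['cy']-c['fx']*th*q[1]/ph
E
python3 - <<'E'
from h import *
c=get_calibration("top");d=np.load("pics/top0.npy");p=np.load("pics/top0rgb.npy")
v,u=np.mgrid[:420,:560];W=w(c,u,v,d)
m=(W[...,2]>15)&(W[...,2]<230)&(d>0)&(W[...,0]>250)&(W[...,0]<900)
n,l,s,ce=cv2.connectedComponentsWithStats(m.astype(np.uint8))
for i in range(1,n):
    if s[i,4]<60: continue
    q=W[l==i]; t=np.percentile(q[:,2],95)
    tt=q[q[:,2]>t-12]
    r=cv2.minAreaRect(tt[:,:2].astype(np.float32))
    print(s[i],q.min(0).round(),q.max(0).round(),'top',t.round(),'c',np.round((tt.min(0)+tt.max(0))/2),[np.round(x,2) for x in r])
big=cv2.resize(p[85:300,90:470,::-1],None,fx=2.1,fy=2.1,interpolation=cv2.INTER_CUBIC);cv2.imwrite("pics/top0b.png",big)
# chest/handle
q=W[(l==l[150,160])]; 
for lo,hi in((155,175),(128,150),(60,90)):
    a=q[(q[:,2]>lo)&(q[:,2]<hi)]; print(lo,len(a),a.min(0).round(1),a.max(0).round(1),cv2.minAreaRect(a[:,:2].astype(np.float32)))
E
```

```text
[  103   102   118   117 12427] [537. 118.  17.] [880. 445. 177.] top 172.0 c [728. 282. 168.] [array([728.75, 282.56]), array([300.57, 320.99]), np.float64(1.5)]
[ 285  161  107   40 3082] [ 606. -416.   58.] [723. -91. 201.] top 195.0 c [ 662. -304.  192.] [array([ 658.75, -305.44]), array([171.81,  75.11]), np.float64(84.25)]
[249 204  22  22 374] [525. -46.  18.] [591.  20.  93.] top 90.0 c [559. -13.  86.] [array([558.93, -12.77]), array([58.37, 55.38]), np.float64(1.57)]
[241 242  25  24 468] [402. -32.  25.] [472.  39. 117.] top 115.0 c [436.   4. 110.] [array([435.76,   3.43]), array([66.02, 62.98]), np.float64(1.58)]
[410 255  37  22 632] [ 381. -549.   16.] [ 440. -493.  184.] top 179.0 c [ 411. -522.  176.] [array([ 409.64, -521.87]), array([53.15, 52.88]), np.float64(38.18)]
155 10597 [573.4 118.  155. ] [880.4 445.2 175. ] ((728.047607421875, 283.014404296875), (301.8030700683594, 323.3660888671875), 1.613906741142273)
128 592 [536.9 118.4 128.1] [880.4 432.8 150. ] ((659.21630859375, 206.3782958984375), (215.9133758544922, 417.4065246582031), 42.88825988769531)
60 378 [555.1 118.1  60.3] [879.1 377.3  89.7] ((663.8046264648438, 183.85391235351562), (176.8478240966797, 409.177978515625), 51.67026138305664)
```

View pics/top0b.png

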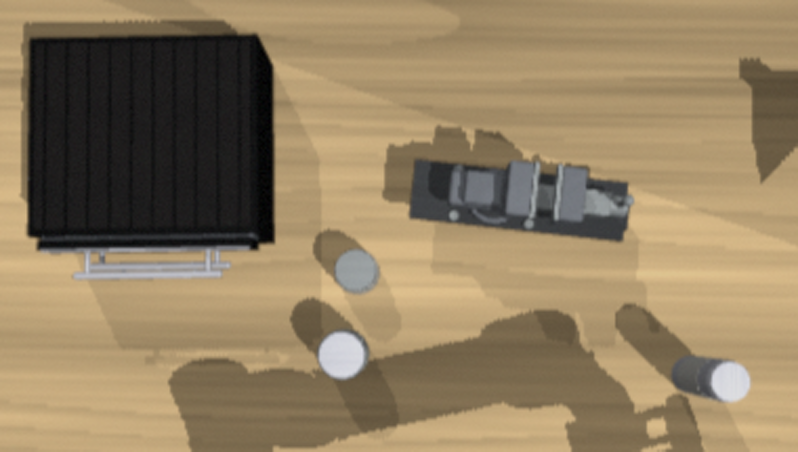

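```bash
python3 - <<'E'
from h import *
c=get_calibration("top")
f=lambda a,b:(90+a/2.1-.25,85+b/2.1-.25)
print('bar ends',[ray(c,*f(*x),137).round(1) for x in((75,276),(221,274))],'lower',[ray(c,*f(*x),75).round(1) for x in((88,267),(229,265))])
print('chest top',[ray(c,*f(*x),165).round(1) for x in((31,38),(30,235),(254,235),(256,36))])
P=[ray(c,*f(*x),85) for x in((415,159),(410,218),(624,241),(630,182))]
print('plate',[x.round(1) for x in P],[np.linalg.norm(P[i]-P[i-1]).round(1) for i in range(4)])
for u,v,z in((356,270,85),(342,355,110),(730,382,175)):print(ray(c,*f(u,v),z).round(1))
# plate via mask in depth : height range 70..110 of vice component
d=np.load("pics/top0.npy");v,u=np.mgrid[:420,:560];W=w(c,u,v,d)
m=(W[...,2]>60)&(W[...,2]<230)&(u>270)&(u<400)&(v>150)&(v<210)
ys,xs=np.nonzero(m); 
r=cv2.minAreaRect(np.stack([xs,ys],1).astype(np.float32));print(r); b=cv2.boxPoints(r); print([ray(c,*q,85).round(1) for q in b])
mm=m&(W[...,2]<100);print('plate z',np.median(W[mm][:,2]),'bench z',np.median(W[280:300,150:170,2]))
# tool chest wall mask heights
E
```

```text
bar ends [array([542.4, 378.9, 137. ]), array([548.2, 173.3, 137. ])] lower [array([559. , 382.9,  75. ]), array([564.9, 174.4,  75. ])]
chest top [array([873.5, 442.8, 165. ]), array([596.8, 433. , 165. ]), array([601.1, 123.6, 165. ]), array([880.1, 127.6, 165. ])]
plate [array([724.5, -97.6,  85. ]), array([637.1, -91.5,  85. ]), array([ 607.6, -404.3,   85. ]), array([ 694.6, -413.2,   85. ])] [np.float64(317.0), np.float64(87.6), np.float64(314.2), np.float64(87.4)]
[559.6 -13.6  85. ]
[436.6   2.9 110. ]
[ 410.7 -523.8  175. ]
((338.3316345214844, 178.4490966796875), (105.48736572265625, 32.97966003417969), 6.2034478187561035)
[array([635.2, -88.8,  85. ]), array([737.3, -98.4,  85. ]), array([ 706.1, -421.8,   85. ]), array([ 604.6, -410.7,   85. ])]
plate z 85.57266117347717 bench z 0.45593546736165536
```

```bash
cat > plan.py <<'E'
# usage: plan.py n x y z yaw   -> even rows from the present pose (tool down)
import sys
from h import *
from scipy.spatial.transform import Rotation as R
a=list(map(float,sys.argv[1:])); n=int(a[0]); s=sense()
p=s['tcp_pos']; r=R.from_euler('xyz',s['tcp_rot'])
rt=R.from_euler('xyz',[np.pi,0,a[4]]); dr=(r.inv()*rt).as_rotvec()/n
print('pos',p.round(1),'rot',s['tcp_rot'].round(3),'F',s['force'].round(1),'q',s['q'].round(2),'t',s['t'],'w',s['gripper_width'])
dp=(np.array(a[1:4])-p)/n
for i in range(n): print((r*R.from_rotvec(dr*i)).inv().apply(dp).round(1),dr.round(3))
E
python3 plan.py 10 480 -200 245 -1.301;python3 plan.py 10 545 276 245 0.028
```

```text
pos [ 166.5 -602.1  240.8] rot [ 3.142e+00  1.000e-03 -1.301e+00] F [0.1 0.2 0.1] q [ 1.28  0.33 -0.06  1.46  0.02  1.35 -0.09] t 0.1 w 86.61934455904849
[-30.4 -40.9  -0.4] [0. 0. 0.]
[-30.4 -40.9  -0.4] [0. 0. 0.]
[-30.4 -40.9  -0.4] [0. 0. 0.]
[-30.4 -40.9  -0.4] [0. 0. 0.]
[-30.4 -40.9  -0.4] [0. 0. 0.]
[-30.4 -40.9  -0.4] [0. 0. 0.]
[-30.4 -40.9  -0.4] [0. 0. 0.]
[-30.4 -40.9  -0.4] [0. 0. 0.]
[-30.4 -40.9  -0.4] [0. 0. 0.]
[-30.4 -40.9  -0.4] [0. 0. 0.]
pos [ 166.5 -602.1  240.8] rot [ 3.142e+00  1.000e-03 -1.301e+00] F [0.1 0.2 0.1] q [ 1.28  0.33 -0.06  1.46  0.02  1.35 -0.09] t 0.1 w 86.61934455904849
[-74.5 -59.9  -0.3] [-0.     0.    -0.133]
[-66.  -69.2  -0.3] [-0.     0.    -0.133]
[-56.2 -77.4  -0.4] [-0.     0.    -0.133]
[-45.4 -84.1  -0.4] [-0.     0.    -0.133]
[-33.9 -89.4  -0.4] [-0.     0.    -0.133]
[-21.8 -93.1  -0.4] [-0.     0.    -0.133]
[ -9.2 -95.2  -0.4] [-0.     0.    -0.133]
[  3.5 -95.6  -0.4] [-0.     0.    -0.133]
[ 16.1 -94.3  -0.4] [-0.     0.    -0.133]
[ 28.4 -91.3  -0.4] [-0.     0.    -0.133]
```

```bash
python3 -m handwheel '[[[-30.4,-40.9,-2,0,0,0,100],[-30.4,-40.9,-2,0,0,0,100],[-30.4,-40.9,-2,0,0,0,100],[-30.4,-40.9,-2,0,0,0,100],[-30.4,-40.9,0,0,0,0,100],[-30.4,-40.9,0,0,0,0,100],[-30.4,-40.9,0,0,0,0,100],[-30.4,-40.9,0,0,0,0,100],[-30.4,-40.9,0,0,0,0,100],[-30.4,-40.9,0,0,0,0,100]]]' 40; python3 plan.py 10 530 276 250 0.028
```

```text
t: 1.35
tcp_pos: [485.3, -190.1, 245.8]
tcp_rot: [3.138, 0.005, -1.309]
force: [1.0, 1.0, -0.4]
gripper_width: 86.8
pos [ 485.3 -190.1  245.8] rot [ 3.138  0.005 -1.309] F [ 1.   1.  -0.4] q [ 0.72  0.14 -0.47  1.7   0.06  1.32 -1.07] t 1.35 w 86.84669296860874
[-43.9 -16.4  -0.3] [ 0.     0.001 -0.134]
[-41.3 -22.1  -0.3] [ 0.     0.001 -0.134]
[-38.  -27.4  -0.3] [ 0.     0.001 -0.134]
[-34.  -32.2  -0.4] [ 0.     0.001 -0.134]
[-29.4 -36.4  -0.4] [ 0.     0.001 -0.134]
[-24.3 -40.   -0.4] [ 0.     0.001 -0.134]
[-18.7 -42.9  -0.4] [ 0.     0.001 -0.134]
[-12.8 -45.   -0.4] [ 0.     0.001 -0.134]
[ -6.7 -46.3  -0.4] [ 0.     0.001 -0.134]
[ -0.5 -46.8  -0.4] [ 0.     0.001 -0.134]
```

Tracking works well. Next I go over to the handle and turn the tool on the way.

```bash
python3 -m handwheel '[[[-43.9,-16.4,-1,0,0,-0.134,100],[-41.3,-22.1,-1,0,0,-0.134,100],[-38,-27.4,-1,0,0,-0.134,80],[-34,-32.2,0,0,0,-0.134,60],[-29.4,-36.4,0,0,0,-0.134,34],[-24.3,-40,0,0,0,-0.134,34],[-18.7,-42.9,0,0,0,-0.134,34],[-12.8,-45,0,0,0,-0.134,34],[-6.7,-46.3,0,0,0,-0.134,34],[0,-46.8,0,0,0,-0.134,34]]]' 40; python3 plan.py 2 545 276 220 0.028
python3 - <<'E'
from h import *
p,d=read_camera("wrist");c=get_calibration("wrist");np.save("pics/w1.npy",d);cv2.imwrite("pics/w1.png",p[:,:,::-1]);print(c)
print([np.round(wproj(c,x)) for x in((545,276,137),(542.4,376,137),(548,176,137))])
E
```

```text
t: 2.6
tcp_pos: [521.0, 291.0, 248.1]
tcp_rot: [-3.138, 0.007, 0.072]
force: [1.0, -0.0, 0.8]
gripper_width: 30.0
pos [521.  291.  248.1] rot [-3.138  0.007  0.072] F [ 1.  -0.   0.8] q [ 0.11  0.4  -0.89  1.49  0.31  1.4  -0.73] t 2.6 w 29.956081391026565
[11.5  8.4 13.9] [-0.002  0.004  0.022]
[11.7  8.1 14. ] [-0.002  0.004  0.022]
{'fx': 325.19226210127806, 'fy': 325.19226210127806, 'cx': 280.09135484677256, 'cy': 207.65858127351382, 'T': array([[ 9.96274490e-01, -8.46023653e-02, -1.67206784e-02,
         5.13256470e+02],
       [ 8.58505189e-02,  9.54588208e-01,  2.85291151e-01,
         3.76649770e+02],
       [-8.17494377e-03, -2.85663775e-01,  9.58295037e-01,
         3.90894328e+02],
       [ 0.00000000e+00,  0.00000000e+00,  0.00000000e+00,
         1.00000000e+00]])}
[array([310., 239.]), array([320., 118.]), array([300., 333.])]
```

View pics/w1.png

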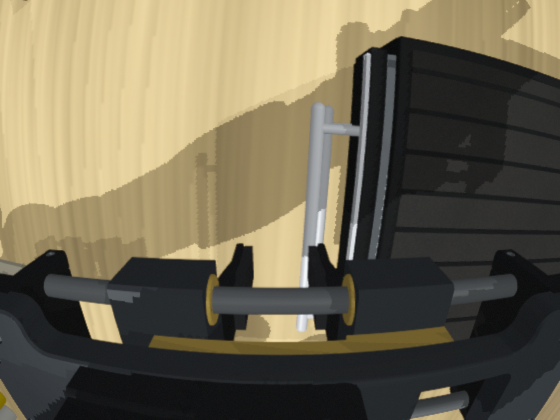

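The wrist view shows the top bar running from (318,104) to (302,328), within about 3 mm in x of my prediction. I lower over it.

```bash
python3 -m handwheel '[[[11.6,8.4,14,0,0,0.022,32],[11.6,8.1,14,0,0,0.022,32],[0,0,0,0,0,0,32]]]'; python3 plan.py 4 545 276 139 0.028
python3 - <<'E'
from h import *
p,d=read_camera("wrist");c=get_calibration("wrist");cv2.imwrite("pics/w2.png",p[:,:,::-1])
for y in(340,320,360):
  u,v=wproj(c,(545,y,137));r=p[int(v)].astype(int).sum(1);r=r[int(u)-15:int(u)+16];print(y,u,v,r)
  for k in(-10,0,10):print(wr(c,u+k,v,137).round(1))
E
```

```text
t: 3.02
tcp_pos: [544.1, 281.4, 216.1]
tcp_rot: [-3.136, 0.011, 0.038]
force: [-0.0, 0.6, 1.1]
gripper_width: 27.8
pos [544.1 281.4 216.1] rot [-3.136  0.011  0.038] F [-0.   0.6  1.1] q [ 0.1   0.46 -0.86  1.49  0.34  1.36 -0.74] t 3.025 w 27.809247122343894
[ 0.4  1.5 19.3] [-0.001  0.003  0.003]
[ 0.3  1.4 19.3] [-0.001  0.003  0.003]
[ 0.3  1.4 19.3] [-0.001  0.003  0.003]
[ 0.2  1.4 19.3] [-0.001  0.003  0.003]
340 286.37207884349414 144.63939625668013 [402 401 397 396 396 392 385 393 413 435 457 474 486 497 506 515 519 520
 513 503 491 473 430 386 386 393 384 390 405 420 432]
[538.2 339.7 137. ]
[545. 340. 137.]
[551.8 340.3 137. ]
320 285.11989941526826 173.2058362732401 [406 404 405 402 402 401 394 385 398 419 441 463 479 489 498 506 512 518
 519 509 495 480 440 391 377 378 376 380 402 418 429]
[538.  319.7 137. ]
[545. 320. 137.]
[552.  320.3 137. ]
360 287.62716869886856 115.57828662815488 [399 396 394 392 384 373 385 405 427 450 471 484 496 508 516 521 526 520
 508 492 481 479 479 479 480 480 480 480 480 482 481]
[538.2 359.7 137. ]
[545. 360. 137.]
[551.8 360.3 137. ]
```

View pics/w2.png

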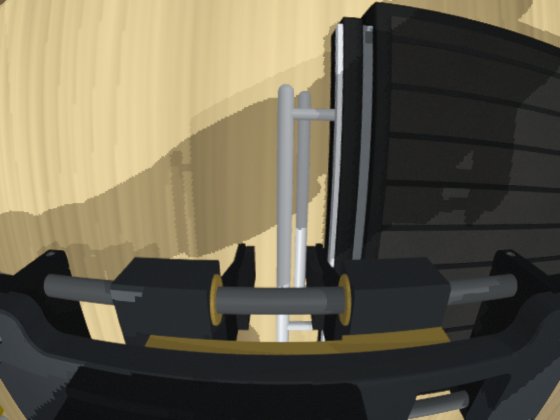

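The bar is at column ~286 between the fingers, so its centre is confirmed at x=545. I descend and pinch it.

```bash
python3 -m handwheel '[[[0.8,1,19.3,0,0.003,0.003,32],[0.3,1.4,19.3,0,0.003,0.003,32],[0.3,1.4,19.3,0,0.003,0.003,32],[0.2,1.4,18,0,0,0,32],[0,0,0,0,0,0,32],[0,0,0,0,0,0,0],[0,0,0,0,0,0,0],[0,0,0,0,0,0,0],[0,0,0,0,0,0,0]]]' 30; python3 plan.py 8 345 270.5 138 0.028
```

```text
t: 4.2
tcp_pos: [545.3, 275.5, 137.9]
tcp_rot: [-3.135, -0.002, 0.027]
force: [-0.0, 0.4, -4.4]
gripper_width: 10.2
pos [545.3 275.5 137.9] rot [-3.135e+00 -2.000e-03  2.700e-02] F [-0.   0.4 -4.4] q [ 0.1   0.51 -0.83  1.59  0.39  1.21 -0.78] t 4.2 w 10.208488210924273
[-25.1  -0.1  -0. ] [-0.001 -0.    -0.   ]
[-25.1  -0.1  -0. ] [-0.001 -0.    -0.   ]
[-25.1  -0.1  -0. ] [-0.001 -0.    -0.   ]
[-25.1  -0.1  -0. ] [-0.001 -0.    -0.   ]
[-25.1  -0.1  -0. ] [-0.001 -0.    -0.   ]
[-25.1  -0.1  -0. ] [-0.001 -0.    -0.   ]
[-25.1  -0.1  -0. ] [-0.001 -0.    -0.   ]
[-25.1  -0.1  -0. ] [-0.001 -0.    -0.   ]
```

```bash
python3 -m handwheel '[[[-15,0,0,0,0,0,0],[-24,0,0,0,0,0,0],[-24,0,0,0,0,0,0],[-24,0,0,0,0,0,0],[-24,0,0,0,0,0,0],[-24,0,0,0,0,0,0]]]' 40; python3 plan.py 3 353 270.5 138 0.028
```

```text
t: 4.95
tcp_pos: [408.7, 271.6, 137.8]
tcp_rot: [-3.134, -0.007, 0.025]
force: [2.1, 0.2, 3.4]
gripper_width: 9.4
pos [408.7 271.6 137.8] rot [-3.134 -0.007  0.025] F [2.1 0.2 3.4] q [ 0.2   0.24 -0.96  1.9   0.22  1.1  -0.82] t 4.95 w 9.442593460485693
[-18.6  -0.1  -0.2] [-0.003 -0.002 -0.001]
[-18.6  -0.1  -0.1] [-0.003 -0.002 -0.001]
[-18.6  -0.1  -0.1] [-0.003 -0.002 -0.001]
```

```bash
python3 -m handwheel '[[[-18.6,0,0,0,0,0,0],[-18.6,0,0,0,0,0,0],[-16,0,0,0,0,0,0],[-5,0,0,0,0,0,0],[0,0,0,0,0,0,0],[0,0,0,0,0,0,32],[0,0,0,0,0,0,32],[0,0,-15,0,0,0,32],[0,0,-40,0,0,0,40],[0,0,-40,0,0,0,60]]]' ; python3 - <<'E'
from h import *
p,d=read_camera("wrist");c=get_calibration("wrist");cv2.imwrite("pics/w3.png",p[:,:,::-1]);np.save("pics/w3.npy",d)
import pickle;pickle.dump(c,open("pics/w3.pkl","wb"));print(sense()['tcp_pos'])
p,d=read_camera("top");np.save("pics/top1.npy",d);cv2.imwrite("pics/top1.png",cv2.resize(p[85:285,90:290,::-1],None,fx=3,fy=3,interpolation=cv2.INTER_CUBIC))
E
```

```text
t: 6.2
tcp_pos: [346.5, 269.2, 235.7]
tcp_rot: [-3.135, -0.012, 0.028]
force: [0.3, 0.2, -0.3]
gripper_width: 38.2
[347.88213418 270.85436562 240.61786613]
```

View pics/w3.png

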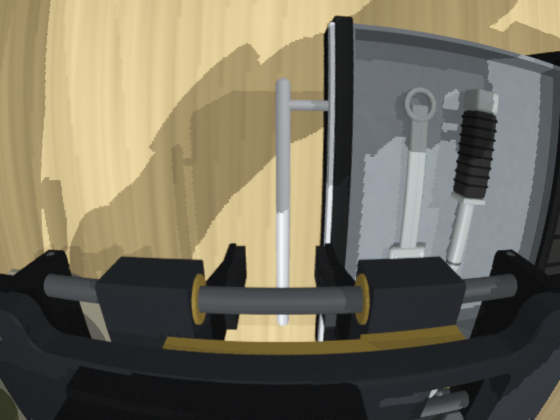

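View pics/top1.png

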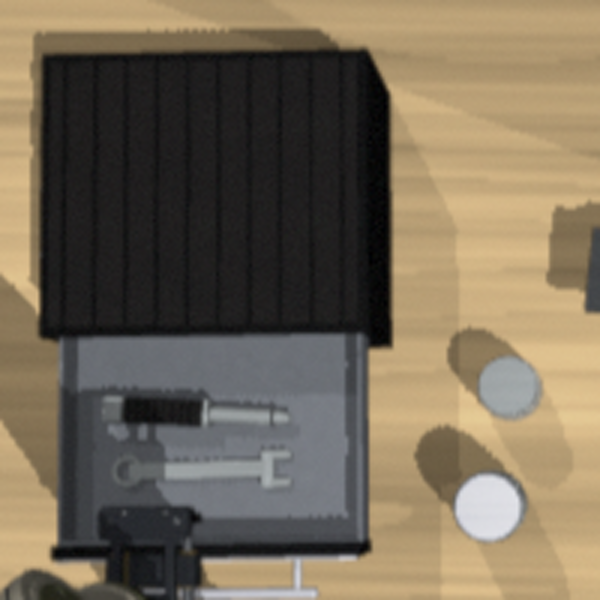

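The drawer is open (handle at x≈347, about 215 mm of travel). In the top crop the pin lies in the rear row: rear end at (104,406), shoulder at (208,411), nose at (290,416). The spanner is in the front row. Next I measure the pin.

```bash
python3 - <<'E'
from h import *
import pickle
c=get_calibration("top")
f=lambda a,b:(90+a/3-.33,85+b/3-.33)
P=[ray(c,*f(*x),z) for x,z in(((103,407),118),((208,411),118),((291,416),116))]
print([x.round(1) for x in P],np.linalg.norm(P[1]-P[0]),np.linalg.norm(P[2]-P[1]))
cw=pickle.load(open("pics/w3.pkl","rb"))
Q=[wr(cw,u,v,z) for u,v,z in((482,92,122),(469,199,122),(455,264,118))]
print([x.round(1) for x in Q],np.linalg.norm(Q[1]-Q[0]),np.linalg.norm(Q[2]-Q[1]))
# dark grip blob in top rgb
im=cv2.imread("pics/top1.png");g=im.max(2)
m=(g<60).astype(np.uint8);m[:375]=0;m[440:]=0;m[:,:95]=0;m[:,215:]=0
n,l,s,ce=cv2.connectedComponentsWithStats(m);i=1+s[1:,4].argmax();ys,xs=np.nonzero(l==i);r=cv2.minAreaRect(np.stack([xs,ys],1).astype(np.float32));print(r);
print([ray(c,*f(*b),126).round(1) for b in cv2.boxPoints(r)],ray(c,*f(*r[0]),126))
E
python3 plan.py 6 460 330 240 0.028
```

```text
[array([530.8, 389.8, 118. ]), array([528.3, 284.5, 118. ]), array([524.6, 201.8, 116. ])] 105.29969134187273 82.78664211599077
[array([531.4, 387.2, 122. ]), array([529.5, 285.4, 122. ]), array([531.4, 215.3, 118. ])] 101.8870161247992 70.24146242991948
((161.5, 410.0), (30.0, 79.0), 90.0)
[array([542.7, 368.4, 126. ]), array([543.8, 289.7, 126. ]), array([514.1, 288.7, 126. ]), array([512.9, 367.3, 126. ])] [528.36830532 328.5088057  126.        ]
pos [348.2 270.6 238.4] rot [-3.133 -0.018  0.028] F [-0.1  1.2 -0.6] q [ 0.29 -0.07 -1.    1.89 -0.06  1.27 -0.66] t 6.3 w 45.36430331649157
[18.9 -9.4  0.1] [-0.001 -0.003 -0.   ]
[18.9 -9.4  0.1] [-0.001 -0.003 -0.   ]
[18.9 -9.4  0. ] [-0.001 -0.003 -0.   ]
[18.9 -9.4 -0.1] [-0.001 -0.003 -0.   ]
[18.9 -9.4 -0.1] [-0.001 -0.003 -0.   ]
[18.9 -9.4 -0.2] [-0.001 -0.003 -0.   ]
```

```bash
python3 plan.py 6 530.5 340 240 -0.025
```

```text
pos [348.2 270.6 238.4] rot [-3.133 -0.018  0.028] F [-0.1  1.2 -0.6] q [ 0.29 -0.07 -1.    1.89 -0.06  1.27 -0.66] t 6.3 w 45.36430331649157
[ 30.7 -10.7   0.4] [-0.001 -0.003  0.009]
[ 30.6 -11.    0.3] [-0.001 -0.003  0.009]
[ 30.5 -11.3   0.2] [-0.001 -0.003  0.009]
[ 30.4 -11.5   0. ] [-0.001 -0.003  0.009]
[ 30.3 -11.8  -0.1] [-0.001 -0.003  0.009]
[ 30.2 -12.1  -0.2] [-0.001 -0.003  0.009]
```

```bash
python3 -m handwheel '[[[30.7,-10.7,0,0,-0.003,0.009,60],[30.6,-11,0,0,-0.003,0.009,60],[30.5,-11.3,0,0,-0.003,0.009,60],[30.4,-11.5,0,0,-0.003,0.009,60],[30.3,-11.8,0,0,-0.003,0.009,60],[28,-9,0,0,0,0.009,60],[0,0,0,0,0,0,60]]]' ; python3 - <<'E'
from h import *
p,d=read_camera("wrist");c=get_calibration("wrist");cv2.imwrite("pics/w4.png",p[:,:,::-1]);np.save("pics/w4.npy",d)
import pickle;pickle.dump(c,open("pics/w4.pkl","wb"));print(sense()['tcp_pos'],sense()['tcp_rot'])
for q in((531,389,116),(530.5,352.5,116),(529,285,116),(526,205,116)):print(np.round(wproj(c,q)))
E
```

```text
t: 7.18
tcp_pos: [535.0, 338.0, 244.4]
tcp_rot: [-3.134, -0.005, -0.031]
force: [-0.3, -0.6, 0.1]
gripper_width: 52.3
[533.92590045 338.23537085 244.70890158] [-3.13359314 -0.00555756 -0.02962451]
[274. 148.]
[275. 190.]
[276. 261.]
[275. 330.]
```

View pics/w4.png

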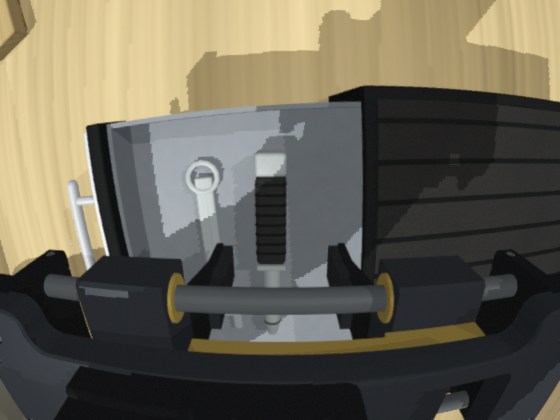

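The wrist view shows the grip between the fingers: rear end at (271,153), shoulder at (271,264), nose at (272,330).

```bash
python3 - <<'E'
from h import *
import pickle
c=pickle.load(open("pics/w4.pkl","rb"))
im=cv2.imread("pics/w4.png");g=im.max(2)
m=(g<75).astype(np.uint8);m[:165]=0;m[272:]=0;m[:,:245]=0;m[:,300:]=0
n,l,s,ce=cv2.connectedComponentsWithStats(m);i=1+s[1:,4].argmax();ys,xs=np.nonzero(l==i)
for r in (185,205,225,245,258):
  x=xs[ys==r];u=(x.min()+x.max())/2;print(x.min(),x.max(),wr(c,u,r,128).round(1),wr(c,x.max(),r,128)[0]-wr(c,x.min(),r,128)[0])
for u,v,z in((271,153,128),(271,264,128),(272,300,124),(272,331,118)):print(wr(c,u,v,z).round(1))
E
python3 plan.py 5 528 352 150 -0.02
```

```text
255 285 [527.1 359.8 128. ] 24.552524218599046
255 286 [526.9 342.7 128. ] 25.794500249199473
255 285 [525.8 325.1 128. ] 25.45288021705585
256 285 [525.5 306.7 128. ] 25.15963565540335
257 285 [525.4 294.2 128. ] 24.688080090533163
[528.8 386.1 128. ]
[525.2 288.2 128. ]
[524.4 247.5 124. ]
[522.5 204.7 118. ]
pos [533.9 338.2 244.7] rot [-3.134 -0.006 -0.03 ] F [0.1 0.1 0.9] q [ 0.03  0.49 -0.93  1.41  0.39  1.42 -0.92] t 7.225 w 52.20294339893459
[-1.4 -2.6 19. ] [-0.002 -0.001 -0.002]
[-1.3 -2.6 19. ] [-0.002 -0.001 -0.002]
[-1.3 -2.6 19. ] [-0.002 -0.001 -0.002]
[-1.3 -2.7 18.9] [-0.002 -0.001 -0.002]
[-1.3 -2.7 18.9] [-0.002 -0.001 -0.002]
```

```bash
python3 -m handwheel '[[[-2,-2.6,19,0,0,0,44],[-1.3,-2.6,19,0,0,0,44],[-1.3,-2.6,19,0,0,0,44],[-1.3,-2.7,19,0,0,0,44],[-1,-2.7,15,0,0,0,44],[0,0,0,0,0,0,44]]]' ; python3 plan.py 2 527.2 353 125 -0.03
python3 - <<'E'
from h import *
p,d=read_camera("wrist");c=get_calibration("wrist");cv2.imwrite("pics/w5.png",p[:,:,::-1])
E
```

```text
t: 7.98
tcp_pos: [524.4, 352.4, 146.6]
tcp_rot: [-3.136, -0.004, -0.027]
force: [-0.0, 0.8, 0.5]
gripper_width: 38.3
pos [524.4 352.4 146.6] rot [-3.136 -0.004 -0.027] F [-0.   0.8  0.5] q [-0.01  0.57 -0.9   1.53  0.46  1.26 -1.  ] t 7.975 w 38.26803533127845
[ 1.3 -0.3 10.8] [-0.003 -0.002  0.001]
[ 1.3 -0.3 10.8] [-0.003 -0.002  0.001]
```

View pics/w5.png

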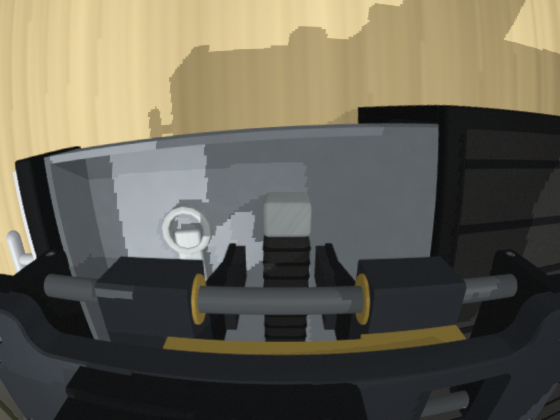

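The fingers straddle the grip, which is centred at u≈287 against a finger midpoint of about 281. I shift +2.5 mm, lower and grip.

```bash
python3 -m handwheel '[[[1.4,-0.3,11,0,0,0,44],[1.4,-0.3,10.5,0,0,0,44],[0,0,0,0,0,0,44],[0,0,0,0,0,0,0],[0,0,0,0,0,0,0],[0,0,0,0,0,0,0],[0,0,0,0,0,0,0]]]' 60 ; python3 plan.py 2 527.2 353 200 -0.03
```

```text
t: 8.9
tcp_pos: [528.9, 353.6, 126.0]
tcp_rot: [-3.134, -0.007, -0.028]
force: [0.4, 0.3, -2.6]
gripper_width: 25.5
pos [528.9 353.6 126. ] rot [-3.134 -0.007 -0.028] F [ 0.4  0.3 -2.6] q [-0.02  0.59 -0.89  1.54  0.48  1.23 -1.  ] t 8.9 w 25.478082384175323
[ -0.6   0.  -37. ] [-0.004 -0.003  0.001]
[ -0.7   0.2 -37. ] [-0.004 -0.003  0.001]
```

```bash
python3 -m handwheel '[[[0,0,-15,0,0,0,0],[0,0,-35,0,0,0,0],[0,0,-40,0,0,0,0],[0,0,-40,0,0,0,0],[0,0,0,0,0,0,0]]]' 60 ; python3 - <<'E'
from h import *
import pickle
print(sense())
for n in("wrist","scene","top"):
  p,d=read_camera(n);c=get_calibration(n);cv2.imwrite(f"pics/{n}6.png",p[:,:,::-1]);np.save(f"pics/{n}6.npy",d)
E
```

```text
t: 9.52
tcp_pos: [526.8, 352.1, 261.6]
tcp_rot: [-3.135, -0.005, -0.027]
force: [0.2, 1.6, -5.8]
gripper_width: 25.4
{'t': 9.525, 'q': array([ 0.00388511,  0.49095769, -0.93829184,  1.37609974,  0.39191672,
        1.45956177, -0.94320738]), 'dq': array([ 0.00192743,  0.02502203,  0.02175579,  0.06101312,  0.00244588,
       -0.01431749, -0.00189772]), 'joint_torque': array([  0.68981236, -63.6444211 , -15.12237132, -40.73943615,
        -0.07627577,   0.74638132,   0.13791188]), 'tcp_pos': array([526.75257341, 352.05596245, 261.61822637]), 'tcp_rot': array([-3.13473211, -0.00453705, -0.02726714]), 'force': array([ 0.18450385,  1.64324208, -5.82467576]), 'ft_torque': array([ 0.05264316, -0.13510944,  0.02032094]), 'gripper_width': 25.370879494112177}
```

View pics/wrist6.png

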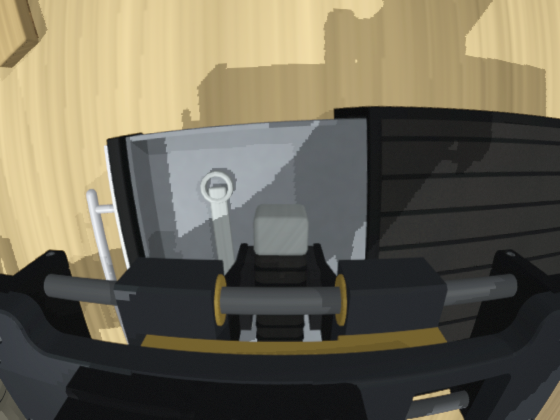

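View pics/scene6.png

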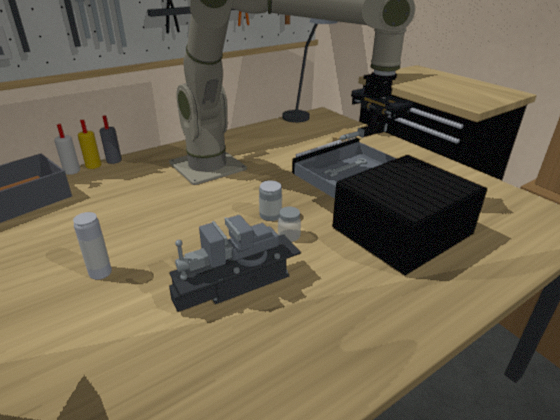

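The pin is held level in the gripper. Next I carry it to a point in front of the vice, turning it nose-forward on the way.

```bash
python3 plan.py 12 445 -208 265 1.476
```

```text
pos [525.9 350.3 256.6] rot [-3.139e+00  1.000e-03 -2.700e-02] F [ 0.1  0.8 -5.2] q [ 0.    0.49 -0.94  1.38  0.39  1.46 -0.94] t 9.675 w 25.612492064344888
[-5.5 46.7 -0.8] [-0.    -0.    -0.125]
[-11.3  45.6  -0.8] [-0.    -0.    -0.125]
[-16.9  43.9  -0.8] [-0.    -0.    -0.125]
[-22.2  41.4  -0.8] [-0.    -0.    -0.125]
[-27.2  38.3  -0.8] [-0.    -0.    -0.125]
[-31.8  34.6  -0.8] [-0.    -0.    -0.125]
[-35.9  30.4  -0.7] [-0.    -0.    -0.125]
[-39.4  25.7  -0.7] [-0.    -0.    -0.125]
[-42.3  20.5  -0.7] [-0.    -0.    -0.125]
[-44.5  15.1  -0.7] [-0.    -0.    -0.125]
[-46.1   9.4  -0.7] [-0.    -0.    -0.125]
[-46.9   3.6  -0.7] [-0.    -0.    -0.125]
```

```bash
python3 -m handwheel '[[[-5.5,46.7,-1,0,0,-0.125,0],[-11.3,45.6,-1,0,0,-0.125,0],[-16.9,43.9,-1,0,0,-0.125,0],[-22.2,41.4,-1,0,0,-0.125,0],[-27.2,38.3,-1,0,0,-0.125,0],[-31.8,34.6,-1,0,0,-0.125,0],[-35.9,30.4,-1,0,0,-0.125,0],[-39.4,25.7,-1,0,0,-0.125,0],[-42.3,20.5,-1,0,0,-0.125,0],[-44.5,15,-1,0,0,-0.125,0],[-46,9.4,-1,0,0,-0.125,0],[-46,3.6,-1,0,0,-0.125,0]]]' 60 ; python3 plan.py 5 445 -208 180 1.476
```

```text
t: 11.18
tcp_pos: [443.2, -225.5, 249.4]
tcp_rot: [-3.11, -0.001, 1.525]
force: [1.2, 0.1, -4.8]
gripper_width: 25.7
pos [ 443.2 -225.5  249.4] rot [-3.110e+00 -1.000e-03  1.525e+00] F [ 1.2  0.1 -4.8] q [ 1.27  0.17 -0.97  1.72  0.15  1.36  1.79] t 11.175 w 25.661335518657523
[ 3.5  0.6 13.9] [-0.006 -0.     0.01 ]
[ 3.5  0.5 13.9] [-0.006 -0.     0.01 ]
[ 3.5  0.4 13.9] [-0.006 -0.     0.01 ]
[ 3.5  0.3 13.9] [-0.006 -0.     0.01 ]
[ 3.5  0.2 13.9] [-0.006 -0.     0.01 ]
```

```bash
python3 -m handwheel '[[[3.5,0.6,20,-0.006,0,0.01,0],[3.5,0.5,30,-0.006,0,0.01,0],[3.5,0.4,30,-0.006,0,0.01,0],[3.5,0.3,30,-0.006,0,0.01,0],[3.5,0.2,20,-0.006,0,0.01,0],[0,0,10,0,0,0,0],[0,0,0,0,0,0,0]]]' 60 ; python3 plan.py 5 445 -208 60 1.476
python3 - <<'E'
from h import *
for n in("wrist","scene","top"):
  p,d=read_camera(n);cv2.imwrite(f"pics/{n}7.png",p[:,:,::-1]);np.save(f"pics/{n}7.npy",d)
p=cv2.imread("pics/scene7.png");cv2.imwrite("pics/scene7b.png",cv2.resize(p[140:330,130:350],None,fx=3,fy=3,interpolation=cv2.INTER_CUBIC))
p=cv2.imread("pics/top7.png");cv2.imwrite("pics/top7b.png",cv2.resize(p[140:300,240:420],None,fx=3.3,fy=3.3,interpolation=cv2.INTER_CUBIC))
E
```

```text
t: 12.05
tcp_pos: [434.4, -210.2, 95.7]
tcp_rot: [-3.126, -0.008, 1.468]
force: [-1.0, -0.7, -4.8]
gripper_width: 25.5
pos [ 434.4 -210.2   95.7] rot [-3.126 -0.008  1.468] F [-1.  -0.7 -4.8] q [ 1.19  0.31 -0.93  1.94  0.27  1.05  1.61] t 12.05 w 25.500321198304135
[0.6 2.2 7.1] [-0.003 -0.002 -0.002]
[0.6 2.2 7.1] [-0.003 -0.002 -0.002]
[0.6 2.1 7.1] [-0.003 -0.002 -0.002]
[0.6 2.1 7.1] [-0.003 -0.002 -0.002]
[0.6 2.1 7.1] [-0.003 -0.002 -0.002]
```

View pics/wrist7.png

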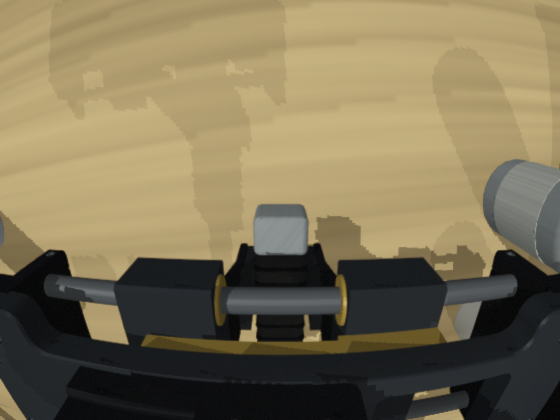

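View pics/scene7b.png

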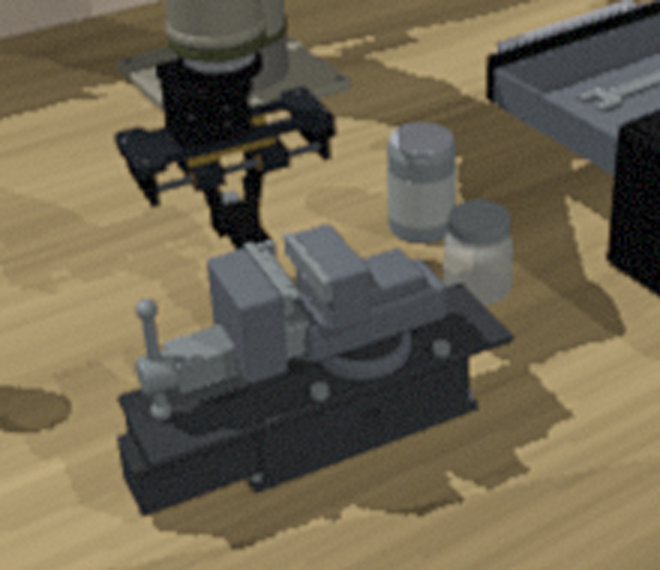

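View pics/top7b.png

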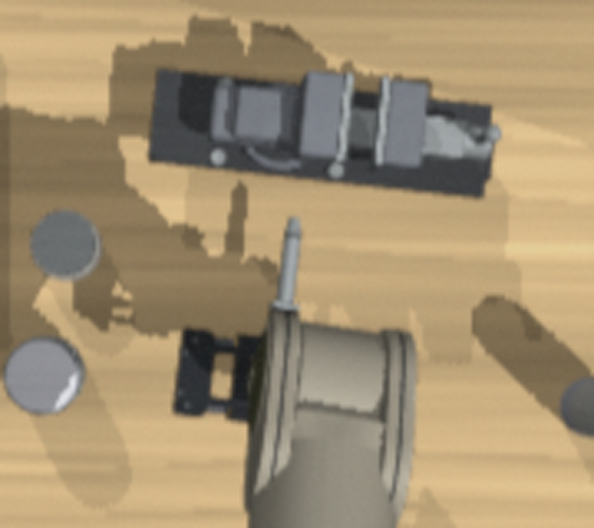

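In the top crop the pin points straight at the vice, nose at (295,217) and shoulder at (284,306). In the wrist view the tin is well clear on the right.

```bash
python3 - <<'E'
from h import *
c=get_calibration("top");f=lambda a,b:(240+a/3.3-.35,140+b/3.3-.35)
t=ray(c,*f(295,217),86);s=ray(c,*f(284,306),90)
print(t,s,np.linalg.norm(t-s),np.arctan2(t[1]-s[1],t[0]-s[0]))
st=sense();print(st['tcp_pos'],st['tcp_rot'])
yaw=st['tcp_rot'][2];print('pred tip',st['tcp_pos'][:2]+147.5*np.array([np.sin(yaw),-np.cos(yaw)]))
# depth profile along shank
d=np.load("pics/top7.npy")
for b in range(222,310,10):
  u,v=f(284+(306-b)*11/89.,b);u=int(round(u));v=int(round(v));print(v,w(c,u,v,d[v,u]).round(1),end=' ')
# plate again
q=[ray(c,*f(*x),85) for x in((158,69),(150,160),(483,197),(492,106))];print([x.round(1) for x in q])
E
```

```text
[ 586.91655018 -227.15287757   86.        ] [ 504.1279124  -217.16185153   90.        ] 83.48520315875034 -0.12010032903749547
[ 435.58996803 -210.71606335   97.20531894] [-3.12837672 -0.00682781  1.46736563]
pred tip [ 582.30170036 -225.94490435]
207 [ 581.6 -226.4   91.7] 210 [ 572.3 -223.3   92.9] 213 [ 563.1 -223.3   93.2] 216 [ 553.8 -223.    96.9] 219 [ 544.7 -220.3   94.1] 222 [ 535.5 -220.    97.9] 225 [ 526.4 -220.1   97.9] 228 [ 517.4 -217.6   93. ] 231 [ 508.3 -217.6   93.5] [array([724.2, -98.1,  85. ]), array([638.4, -91.8,  85. ]), array([ 608.1, -401.6,   85. ]), array([ 693.4, -410.1,   85. ])]
```

```bash
python3 -m handwheel '[[[0.6,3,18,-0.004,-0.002,-0.002,0],[0.6,3,18,-0.004,-0.002,-0.002,0],[0.6,3,16,-0.002,-0.002,-0.002,0],[0.6,3,12,0,0,-0.002,0],[0,0,2,0,0,0,0],[0,0,0,0,0,0,0]]]' 60 ; python3 plan.py 1 447 -208 24 1.476
```

```text
t: 12.95
tcp_pos: [448.7, -209.4, 26.6]
tcp_rot: [-3.14, -0.0, 1.476]
force: [0.0, -1.0, -3.8]
gripper_width: 25.5
pos [ 448.7 -209.4   26.6] rot [-3.14  -0.     1.476] F [ 0.  -1.  -3.8] q [ 1.1   0.43 -0.86  1.97  0.41  0.92  1.5 ] t 12.95 w 25.489213186721926
[ 1.2 -1.8  2.6] [-0.002 -0.    -0.   ]
```

```bash
for i in 1; do python3 -m handwheel '[[[0,0,1.5,0,0,0,0],[0,0,1.5,0,0,0,0]]]'; done; python3 -c "
from rig import sense
s=sense();print(s['force'],s['ft_torque'],s['tcp_pos'])"; python3 -m handwheel '[[[0,0,1.5,0,0,0,0],[0,0,1.5,0,0,0,0]]]'; python3 -c "
from rig import sense
s=sense();print(s['force'],s['ft_torque'],s['tcp_pos'])"
```

```text
t: 13.2
tcp_pos: [449.1, -209.9, 24.3]
tcp_rot: [-3.141, 0.0, 1.476]
force: [-0.2, 1.1, -4.6]
gripper_width: 25.7
[-0.22958612  1.11971632 -4.55046414] [ 0.10472722 -0.06834813  0.00960122] [ 449.12849999 -209.85050806   24.27856866]
t: 13.45
tcp_pos: [449.4, -210.1, 22.8]
tcp_rot: [-3.14, 0.002, 1.475]
force: [-14.4, 5.1, 35.0]
gripper_width: 25.5
[-14.42456567   5.13668993  35.04132241] [ 1.62639063  3.13432354 -0.02096975] [ 449.35812075 -210.08135809   22.80673637]
```

```bash
cat > st.py <<'E'
from h import *
s=sense();yaw=-0.0945;X=np.array([np.cos(yaw),np.sin(yaw)]);Y=np.array([-X[1],X[0]])
d=s['tcp_pos'][:2]-np.array([638.2,-226.5]);f=s['force'][:2]
print("x' %.1f y' %.1f z %.1f tip %.1f yaw %.3f roll %.3f pitch %.3f | F x' %.1f y' %.1f z %.1f w %.1f t %.2f"%(d@X,d@Y,s['tcp_pos'][2],d@X+147.5,s['tcp_rot'][2]-1.4763,(s['tcp_rot'][0]%(2*np.pi))-np.pi,s['tcp_rot'][1],f@X,f@Y,s['force'][2],s['gripper_width'],s['t']), s['ft_torque'].round(2))
E
python3 -m handwheel '[[[0,0,-5,0,0,0,0],[0,0,-10,0,0,0,0],[-12,0,-10.5,0,0,0,0],[-15,0,0,0,0,0,0],[-10,0,0,0,0,0,0],[0,0,0,0,0,0,0]]]'; python3 st.py
```

```text
t: 14.2
tcp_pos: [445.4, -251.2, 50.3]
tcp_rot: [-3.141, 0.003, 1.473]
force: [0.2, -0.4, -5.8]
gripper_width: 25.6
x' -189.7 y' -42.8 z 50.3 tip -42.2 yaw -0.003 roll 0.000 pitch 0.003 | F x' 0.2 y' -0.4 z -5.8 w 25.6 t 14.20 [ 0.12 -0.03  0.02]
```

```bash
python3 -m handwheel '[[[1,10,1,0,0,0,0],[1,10,0.8,0,0,-0.002,0],[0,10,0,0,0,0,0],[0,3,0,0,0,0,0],[0,0,0,0,0,0,0]]]'; python3 st.py
python3 - <<'E'
from h import *
for n in("scene","top"):
  p,d=read_camera(n);cv2.imwrite(f"pics/{n}8.png",p[:,:,::-1]);np.save(f"pics/{n}8.npy",d)
p=cv2.imread("pics/top8.png");cv2.imwrite("pics/top8b.png",cv2.resize(p[140:300,240:420],None,fx=3.3,fy=3.3,interpolation=cv2.INTER_CUBIC))
E
```

```text
t: 14.82
tcp_pos: [481.5, -250.6, 47.5]
tcp_rot: [-3.141, 0.001, 1.477]
force: [-0.1, 0.2, -4.3]
gripper_width: 25.9
x' -153.7 y' -38.7 z 47.5 tip -6.2 yaw 0.001 roll 0.001 pitch 0.001 | F x' -0.1 y' 0.2 z -4.3 w 25.9 t 14.82 [ 0.14  0.01 -0.02]
```

View pics/top8b.png

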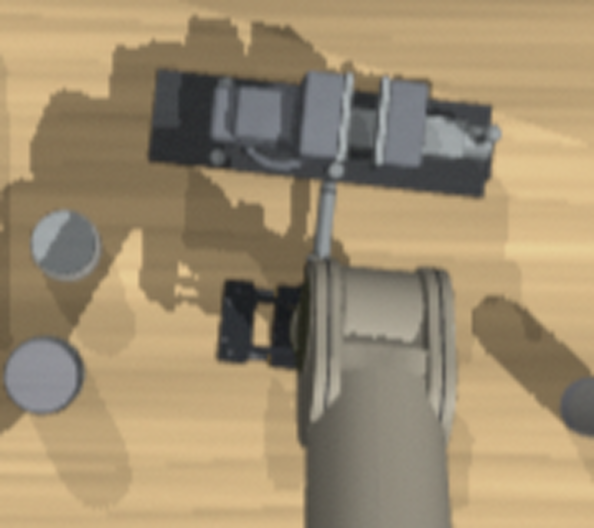

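The nose is now under the plate's near edge, at (330,185). I creep forward to contact.

```bash
python3 -m handwheel '[[[0,2,-0.8,0,0,0,0],[0,1,0,0,0,0,0],[0,0,0,0,0,0,0]]]'>/dev/null; python3 st.py; python3 -m handwheel '[[[0,1.2,0,0,0,0,0],[0,0.8,0,0,0,0,0]]]'>/dev/null; python3 st.py;
```

```text
x' -151.9 y' -39.4 z 48.3 tip -4.4 yaw 0.000 roll 0.002 pitch 0.002 | F x' 0.2 y' -0.0 z -5.8 w 25.6 t 15.30 [ 0.1  -0.04 -0.01]
x' -151.8 y' -39.5 z 47.7 tip -4.3 yaw -0.000 roll 0.006 pitch 0.002 | F x' -5.5 y' -0.1 z -2.5 w 25.8 t 15.55 [0.31 0.65 0.08]
```

```bash
 python3 -m handwheel '[[[0,0.8,0,0,0,0,0],[0,0.8,0,0,0,0,0]]]'>/dev/null; python3 st.py;python3 -m handwheel '[[[0,0.8,0,0,0,0,0],[0,0.8,0,0,0,0,0]]]'>/dev/null; python3 st.py
```

```text
x' -151.8 y' -39.5 z 47.4 tip -4.3 yaw -0.001 roll 0.010 pitch 0.002 | F x' -6.4 y' 1.1 z -1.9 w 25.4 t 15.80 [0.32 0.81 0.05]
x' -151.7 y' -39.7 z 47.2 tip -4.2 yaw -0.001 roll 0.013 pitch 0.002 | F x' -6.8 y' 0.3 z -1.2 w 25.7 t 16.05 [0.26 0.77 0.09]
```

Contact is at x'≈-151.8 with about 6 N. I sweep towards +y' with a light push, correcting the droop as I go.

```bash
 python3 -m handwheel '[[[0,0.2,-1.2,-0.012,0,0,0],[2.5,0.5,-0.2,-0.003,0,0,0],[2.5,0.5,-0.2,-0.003,0,0,0],[2.5,0.5,-0.2,-0.003,0,0,0]]]'>/dev/null; python3 st.py;python3 -m handwheel '[[[2.5,0.5,-0.2,-0.003,0,0,0],[2.5,0.5,-0.2,-0.003,0,0,0]]]'>/dev/null; python3 st.py
```

```text
x' -151.9 y' -33.4 z 48.2 tip -4.4 yaw -0.004 roll -0.005 pitch 0.003 | F x' -4.1 y' -1.8 z -5.2 w 25.5 t 16.55 [-0.42  1.06 -0.4 ]
x' -151.9 y' -28.8 z 48.2 tip -4.4 yaw -0.005 roll -0.009 pitch 0.004 | F x' -4.3 y' -2.5 z -6.3 w 25.4 t 16.80 [-0.39  1.14 -0.44]
```

```bash
 python3 -m handwheel '[[[2.5,0.5,-0.1,0.002,0,-0.002,0],[2.5,0.5,-0.1,0.001,0,-0.002,0],[2.5,0.5,-0.1,0,0,-0.002,0]]]'>/dev/null; python3 st.py;python3 -m handwheel '[[[2.5,0.5,-0.1,0,0,-0.001,0],[2.5,0.5,-0.1,0,0,-0.001,0],[2.5,0.5,-0.1,0,0,-0.001,0]]]'>/dev/null; python3 st.py
```

```text
x' -151.8 y' -22.3 z 48.1 tip -4.3 yaw -0.002 roll -0.003 pitch 0.005 | F x' -4.9 y' -2.9 z -5.1 w 25.3 t 17.18 [-0.47  1.16 -0.47]
x' -151.8 y' -15.8 z 47.9 tip -4.3 yaw -0.002 roll -0.001 pitch 0.007 | F x' -5.4 y' -3.2 z -4.9 w 25.7 t 17.55 [-0.51  1.12 -0.47]
```

```bash
 python3 -m handwheel '[[[2.5,0.5,-0.1,-0.001,0,-0.002,0],[2.5,0.5,-0.1,-0.001,0,-0.002,0],[2.5,0.5,-0.1,-0.001,0,-0.002,0]]]'>/dev/null; python3 st.py
```

```text
x' -151.8 y' -9.2 z 47.7 tip -4.3 yaw 0.002 roll -0.001 pitch 0.008 | F x' -4.9 y' -4.2 z -5.4 w 25.8 t 17.93 [-0.4   1.07 -0.49]
```

```bash
 python3 -m handwheel '[[[2.5,0.5,-0.4,0,0,-0.001,0],[2.5,0.5,-0.4,0,0,-0.001,0]]]'>/dev/null; python3 st.py;python3 -m handwheel '[[[2.5,0.5,-0.3,0,0,-0.001,0],[2.5,0.5,-0.2,0,0,-0.001,0]]]'>/dev/null; python3 st.py
```

```text
x' -151.7 y' -4.7 z 48.2 tip -4.2 yaw 0.002 roll 0.001 pitch 0.009 | F x' -5.3 y' -3.2 z -4.7 w 25.8 t 18.18 [-0.39  1.1  -0.42]
x' -151.6 y' -0.1 z 48.3 tip -4.1 yaw 0.003 roll 0.003 pitch 0.009 | F x' -3.8 y' -2.0 z -4.7 w 25.7 t 18.43 [-0.41  1.04 -0.47]
```

```bash
 python3 -m handwheel '[[[2.5,0.5,-0.2,0,0,-0.001,0],[2.5,0.5,-0.2,0,0,-0.001,0]]]'>/dev/null; python3 st.py;
```

```text
x' -150.1 y' 5.4 z 48.9 tip -2.6 yaw 0.005 roll 0.002 pitch 0.009 | F x' 0.4 y' -0.4 z -4.9 w 25.4 t 18.68 [ 0.15 -0.14 -0.  ]
```

The force vanished and the pin advanced, so the nose has found the hole near y'≈5. I push in gently.

```bash
 python3 -m handwheel '[[[1,1.5,0,0,0,0.002,0],[0.3,2,0,0,0,0.001,0]]]'>/dev/null; python3 st.py;python3 -m handwheel '[[[0,2,0,0,0,0,0],[0,2,0,0,0,0,0]]]'>/dev/null; python3 st.py
```

```text
x' -145.1 y' 8.0 z 49.5 tip 2.4 yaw 0.004 roll -0.001 pitch 0.009 | F x' 0.3 y' 0.6 z -4.1 w 25.4 t 18.93 [ 0.12 -0.05  0.  ]
x' -140.5 y' 8.2 z 49.7 tip 7.0 yaw 0.004 roll -0.002 pitch 0.008 | F x' -1.0 y' -0.6 z -6.2 w 25.5 t 19.18 [ 0.03  0.17 -0.03]
```

```bash
 python3 -m handwheel '[[[0,2,0.5,0,0,0,0],[0,2,0.4,0,0,0,0]]]'>/dev/null; python3 st.py;python3 -m handwheel '[[[0,2,0.2,0,0,0,0],[0,2,0,0,0,0,0]]]'>/dev/null; python3 st.py
```

```text
x' -136.4 y' 8.0 z 48.5 tip 11.1 yaw 0.004 roll -0.001 pitch 0.008 | F x' -0.2 y' -0.8 z -5.6 w 25.5 t 19.43 [ 0.09 -0.01 -0.02]
x' -131.9 y' 8.1 z 48.3 tip 15.6 yaw 0.004 roll -0.002 pitch 0.008 | F x' 0.4 y' 0.9 z -4.4 w 26.0 t 19.68 [0.1  0.01 0.03]
```

```bash
 python3 -m handwheel '[[[0,3,-0.1,0,0,-0.001,0],[0,3,-0.1,0,0,0,0],[0,3,-0.1,0,0,0,0]]]'>/dev/null; python3 st.py;python3 -m handwheel '[[[0,3,-0.1,0,0,0,0],[0,3,-0.1,0,0,0,0],[0,3,-0.1,0,0,0,0]]]'>/dev/null; python3 st.py
```

```text
x' -122.4 y' 8.0 z 48.6 tip 25.1 yaw 0.005 roll -0.001 pitch 0.008 | F x' -0.4 y' -0.4 z -5.6 w 25.6 t 20.05 [0.03 0.06 0.02]
x' -113.0 y' 7.9 z 48.8 tip 34.5 yaw 0.005 roll -0.001 pitch 0.008 | F x' -0.2 y' -0.7 z -5.7 w 24.9 t 20.43 [ 0.09  0.1  -0.  ]
```

```bash
 python3 -m handwheel '[[[0,3,0,0,0,0,0],[0,3,0,0,0,0,0],[0,3,0,0,0,0,0]]]'>/dev/null; python3 st.py;python3 -m handwheel '[[[0,3,0,0,0,0,0],[0,3,0,0,0,0,0],[0,3,0,0,0,0,0]]]'>/dev/null; python3 st.py
```

```text
x' -103.3 y' 8.0 z 48.7 tip 44.2 yaw 0.005 roll -0.001 pitch 0.008 | F x' 0.6 y' -0.8 z -6.0 w 25.6 t 20.80 [ 0.05  0.09 -0.02]
x' -93.7 y' 8.0 z 48.7 tip 53.8 yaw 0.004 roll -0.001 pitch 0.008 | F x' -0.7 y' 0.2 z -5.9 w 25.7 t 21.18 [ 0.11  0.08 -0.  ]
```

Insertion is smooth with no side load. Home is expected at x'≈-72, so I slow down for the shoulder.

```bash
 python3 -m handwheel '[[[0,3,0,0,0,0,0],[0,3,0,0,0,0,0],[0,3,0,0,0,0,0]]]'>/dev/null; python3 st.py;python3 -m handwheel '[[[0,2,0,0,0,0,0],[0,1.5,0,0,0,0,0],[0,1.5,0,0,0,0,0]]]'>/dev/null; python3 st.py
```

```text
x' -84.1 y' 8.0 z 48.7 tip 63.4 yaw 0.004 roll -0.001 pitch 0.008 | F x' 0.5 y' 0.0 z -5.4 w 25.4 t 21.55 [ 0.1   0.1  -0.05]
x' -78.7 y' 8.1 z 48.6 tip 68.8 yaw 0.004 roll -0.001 pitch 0.008 | F x' -0.3 y' -0.7 z -6.2 w 25.6 t 21.93 [ 0.05  0.11 -0.  ]
```

```bash
 python3 -m handwheel '[[[0,1.2,0,0,0,0,0],[0,1.2,0,0,0,0,0]]]'>/dev/null; python3 st.py;python3 -m handwheel '[[[0,1.2,0,0,0,0,0],[0,1.2,0,0,0,0,0]]]'>/dev/null; python3 st.py
```

```text
x' -76.1 y' 8.1 z 48.6 tip 71.4 yaw 0.005 roll -0.001 pitch 0.008 | F x' 0.0 y' -0.9 z -5.2 w 25.4 t 22.18 [ 0.08  0.06 -0.04]
x' -73.6 y' 8.0 z 48.6 tip 73.9 yaw 0.004 roll -0.001 pitch 0.008 | F x' 0.0 y' -0.3 z -5.2 w 25.7 t 22.43 [ 0.08  0.13 -0.01]
```

```bash
 python3 -m handwheel '[[[0,1,0,0,0,0,0],[0,0.8,0,0,0,0,0]]]'>/dev/null; python3 st.py;python3 -m handwheel '[[[0,0.8,0,0,0,0,0],[0,0.8,0,0,0,0,0]]]'>/dev/null; python3 st.py
```

```text
x' -71.8 y' 8.1 z 48.6 tip 75.7 yaw 0.004 roll -0.000 pitch 0.008 | F x' -2.7 y' 0.6 z -3.6 w 25.7 t 22.68 [ 0.16  0.68 -0.  ]
x' -71.8 y' 8.1 z 48.3 tip 75.7 yaw 0.004 roll 0.004 pitch 0.008 | F x' -6.5 y' 0.4 z -1.4 w 25.7 t 22.93 [0.22 1.15 0.  ]
```

The shoulder hit at x'=-71.8, exactly 80 mm past the face contact, so the pin is home. I press once more, then release and open.

```bash
 python3 -m handwheel '[[[0,1,0.3,0,0,0,0],[0,0.5,0.3,0,0,0,0],[0,0,0,0,0,0,20],[0,0,0,0,0,0,45],[0,0,0,0,0,0,60],[0,0,0,0,0,0,60]]]' ; python3 st.py
```

```text
t: 23.68
tcp_pos: [570.2, -211.9, 49.4]
tcp_rot: [-3.14, 0.009, 1.481]
force: [-0.1, -0.1, 0.0]
gripper_width: 47.2
x' -69.1 y' 8.1 z 49.4 tip 78.4 yaw 0.005 roll 0.001 pitch 0.009 | F x' -0.1 y' -0.1 z 0.0 w 47.2 t 23.68 [ 0.08 -0.22  0.03]
```

```bash
 python3 -m handwheel '[[[0,0,0,0,0,0,60],[0,0,-8,0,0,0,60],[0,0,-20,0,0,0,60],[0,-5,-40,0,0,0,60],[0,-30,-40,0,0,0,60],[0,-45,-30,0,0,0,60],[0,-50,0,0,0,0,60],[0,0,0,0,0,0,60]]]' ; python3 st.py
python3 - <<'E'
from h import *
for n in("wrist","scene","top"):
  p,d=read_camera(n);cv2.imwrite(f"pics/{n}9.png",p[:,:,::-1]);np.save(f"pics/{n}9.npy",d)
p=cv2.imread("pics/top9.png");cv2.imwrite("pics/top9b.png",cv2.resize(p[140:300,240:420],None,fx=3.3,fy=3.3,interpolation=cv2.INTER_CUBIC))
p=cv2.imread("pics/scene9.png");cv2.imwrite("pics/scene9b.png",cv2.resize(p[140:330,130:350],None,fx=3,fy=3,interpolation=cv2.INTER_CUBIC))
E
```

```text
t: 24.68
tcp_pos: [439.7, -197.7, 199.0]
tcp_rot: [3.138, 0.014, 1.483]
force: [0.5, -0.2, 0.8]
gripper_width: 52.4
x' -200.4 y' 9.9 z 199.0 tip -52.9 yaw 0.006 roll -0.004 pitch 0.014 | F x' 0.5 y' -0.2 z 0.8 w 52.4 t 24.68 [ 0.06 -0.18 -0.01]
```

View pics/top9b.png

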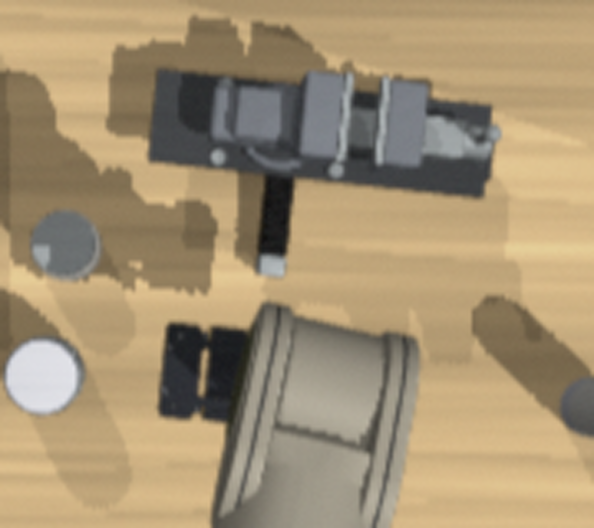

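View pics/scene9b.png

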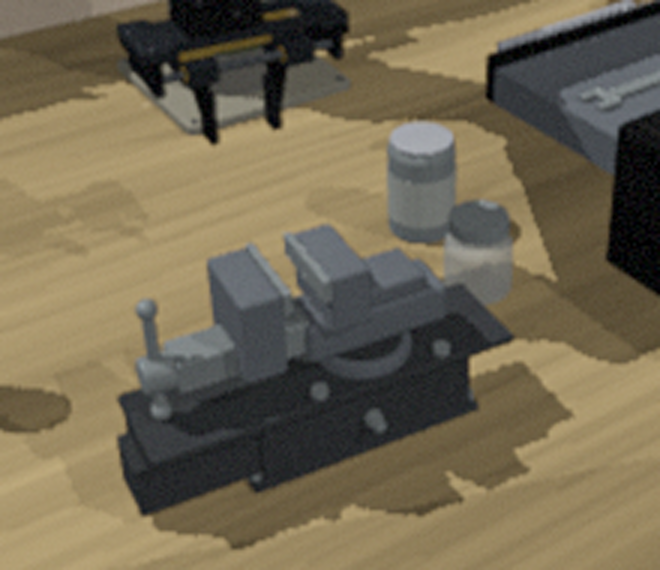

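View pics/wrist9.png

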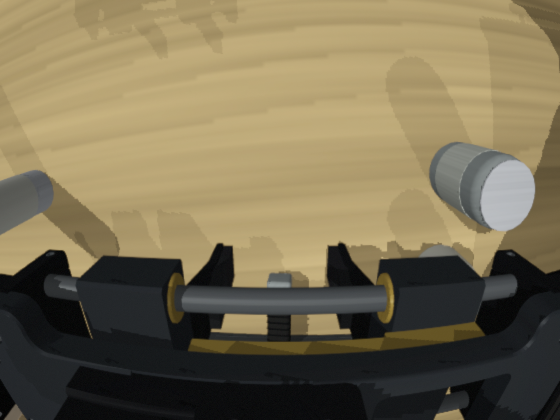

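The pin sits in the tube. In the scene crop its nose shows through the far face at (375,420), and in the top crop its rear end is at (271,274). Next I check depth and angle.

```bash
python3 - <<'E'
from h import *
c=get_calibration("top");f=lambda a,b:(240+a/3.3-.35,140+b/3.3-.35)
yaw=-0.0945;X=np.array([np.cos(yaw),np.sin(yaw)]);Y=np.array([-X[1],X[0]]);o=np.array([638.2,-226.5])
a=ray(c,*f(271,275),40)[:2];b=ray(c,*f(280,178),50)[:2]
print((a-o)@X,(a-o)@Y,(b-o)@X,(b-o)@Y)
d=np.load("pics/top9.npy")
for q in(270,255,235,215,195,185):
  u,v=f(271+(275-q)*9/97.,q);u,v=int(round(u)),int(round(v));P=w(c,u,v,d[v,u]);print(((P[:2]-o)@X).round(1),P[2].round(1),end='; ')
cs=get_calibration("scene");t=ray(cs,130+375/3-.33,140+420/3-.33,38);print('\nfar nose',(t[:2]-o)@X,(t[:2]-o)@Y)
for u,v,z in((64,245,85),(43,377,110)):print(ray(c,*f(u,v),z).round(1))
p=cv2.imread("pics/top9.png");print(sense()['tcp_pos'],sense()['force'])
E
python3 plan.py 1 440 -200 220 1.476
```

```text
-104.85216191528913 6.8833554122718095 -12.096015264263519 8.776670251388191
-98.6 41.1; -86.3 45.8; -67.1 46.5; -48.4 48.8; -29.5 52.2; -19.9 50.2; 
far nose 63.798269377251245 9.008207562964138
[557.8 -12.9  85. ]
[436.3   2.7 110. ]
[ 443.18439965 -197.17682723  198.9077909 ] [-0.82000362  0.0321863   0.15296539]
pos [ 443.2 -197.2  198.9] rot [3.135 0.01  1.485] F [-0.8  0.   0.2] q [ 1.25  0.14 -0.98  1.84  0.13  1.21  1.71] t 24.825 w 52.23026250394325
[ -3.3  -2.8 -21.1] [0.006 0.01  0.009]
```

The rear end sits at x'=-104.9, where home is -105.0, but the depth slope needs a closer look for tilt.

```bash
python3 - <<'E'
from h import *
c=get_calibration("top")
yaw=-0.0945;X=np.array([np.cos(yaw),np.sin(yaw)]);Y=np.array([-X[1],X[0]]);o=np.array([638.2,-226.5])
D=[];I=[]
for k in range(6):
  p,d=read_camera("top");D.append(d)
d=np.median(D,0);cv2.imwrite("pics/top10.png",p[:,:,::-1])
v,u=np.mgrid[:420,:560];W=w(c,u,v,d);xp=(W[...,:2]-o)@X;yp=(W[...,:2]-o)@Y
m=(xp>-104)&(xp<-16)&(abs(yp-7.5)<9)&(W[...,2]>15)&(d>0)
A=np.stack([xp[m],np.ones(m.sum())],1)
for r in sorted(set(np.round(v[m]))):
  k=m&(v==r);print(xp[k].mean().round(1),W[...,2][k].round(1),yp[k].mean().round(1))
from scipy.stats import theilslopes
k=m&(abs(yp-7.5)<6)&(xp>-95);print('slope z',theilslopes(W[...,2][k],xp[k]),'std of bench',W[290:300,300:310,2].std())
# bench slope ref nearby
k=(xp>-104)&(xp<-16)&(abs(yp+40)<9);print('bench',theilslopes(W[...,2][k],xp[k]))
E
```

```text
-16.7 [49.5 48.5 45.5 51.4] 11.3
-19.6 [49.2 49.6 49.6 48.6 48.6 47.7] 7.9
-22.8 [49.8 49.8 50.2 50.3 49.7 49.2] 7.7
-25.8 [49.4 48.9 49.9 48.8 48.4 45.9] 7.2
-28.9 [48.7 49.6 47.7 48.3 46.7 46.9] 6.8
-32.1 [50.5 46.6 46.4 49.3 46.3 47.9] 6.5
-35.4 [47.2 48.3 50.8 44.1 49.4] 7.8
-38.6 [45.9 49.  49.9 48.7 48.8] 7.5
-41.8 [47.5 46.5 48.4 47.5 46.5 46.3] 8.6
-44.9 [47.7 47.3 44.4 48.6 46.5 46.4] 8.2
-48.0 [46.2 45.1 45.8 45.9 46.4 47.8] 7.9
-51.2 [46.5 45.9 46.6 45.5 46.3 47.2] 7.6
-54.4 [48.6 47.4 49.  47.  45.2 46. ] 7.3
-57.5 [48.1 45.1 44.9 44.8 48.6 44.4] 6.9
-60.6 [47.  48.  43.5 46.3 44.4 47.8] 6.6
-64.0 [42.8 45.9 47.7 49.1 47. ] 7.8
-67.1 [48.2 46.1 45.4 45.5 43.8] 7.4
-70.4 [45.1 44.8 47.3 46.6 48.6 45.7] 8.7
-73.5 [47.3 46.6 45.3 43.6 43.9 45.9] 8.3
-76.6 [44.1 47.4 45.2 44.1 46.  44.6] 8.0
-79.8 [49.7 43.5 44.5 44.2 44.  43.6] 7.6
-82.9 [45.5 44.4 47.3 43.1 45.  45.6] 7.3
-86.0 [42.5 43.5 44.  44.3 42.9 44.1] 6.9
-89.1 [47.7 44.  42.8 42.  42.  43.4] 6.5
-92.5 [44.6 44.3 44.5 43.7 44.1] 7.8
-95.6 [44.1 45.5 46.2 43.  46.3] 7.6
-98.8 [43.1 44.2 45.  43.9 46.5] 7.2
-102.0 [41.3 46.4 43.9 44.6 42.2 43.3] 8.4
slope z TheilslopesResult(slope=np.float64(0.07601733306475347), intercept=np.float64(50.60344506074624), low_slope=np.float64(0.06204190381334935), high_slope=np.float64(0.08958118652542797)) std of bench 281.7113065132644
bench TheilslopesResult(slope=np.float64(0.003911257768735349), intercept=np.float64(1.0978209349120691), low_slope=np.float64(-0.005010962426564284), high_slope=np.float64(0.012936005251609236))
```

```bash
python3 -c "
from rig import *
s=sense();print(s['t'],s['force'],s['gripper_width']);print(close_job())"
```

```text
25.125 [-1.07530438  0.00149615  0.44633585] 52.159936173573605
the job is handed in; nothing more can be done
None
```

The pin is in the receiver's hole with its shoulder against the tube, and I let go and handed the job in at 25.1 s. No verdict was reported back, so the checks below are my own.

- **Drawer:** I pulled it right open by its handle, about 215 mm, and left it open. The spanner stayed in the drawer.
- **Finding the hole:** I set the pin's height by touching the bench, then slid the nose along the rear face. The hole was about 8 mm to the +y side of the `rear_face` point.
- **Home:** The pin went in with no side load. The shoulder stopped 80 mm beyond first contact with the face, which is exactly the shank length.
- **After release:**
  - The rear end measured 104.9 mm behind the rear face, against 105 expected.
  - The nose shows through the far side of the tube.
  - The shoulder height is about 1.5 mm below nominal, which is within the limit.
  - The wrist force was about zero, with the arm clear of the pin.
- **Other objects:** The jar and the tin measured within 2 mm of where they started. I compared the spray can only by eye, and it looked unmoved.

**Off from ideal:**
- **Pin tilt:** The pin sags in the hole's clearance by 0.07 to 0.08 rad. That is inside the 0.12 limit but not level.
- **Hard bench touch:** The bench touch reached 35 N through the held pin, harder than I meant.

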